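# Line up the reagent bottles by height

## Robot

A 6-joint arm with a two-finger parallel gripper is mounted at the origin on the work surface. World frame = base frame: x ahead of the robot, y to its left, z up, the work surface at z = 0. Lengths are in mm, angles in rad, forces in N, time in s.
With the tool pointing down it reaches from about 350 to 975 mm from the base axis. Payload 7.1 kg.
Tool frame: the origin (TCP) lies on the centre line of the jaws, within the pads' length; the fingertips stand 17 mm ahead of it and the grasp point (between the pads) lies 2 mm behind it (tip_extent is the distance from the TCP to the fingertips, in mm); z points along the fingers, y is the line along which they close (so a half turn about z gives the same grasp; the last joint's range is limited). The gripper opens to 88 mm and grips with 3 to 60 N. Pads are 20 mm wide; open, the fingers measure 115 mm over their backs; the gripper's body (75 mm by 178 mm) begins 61 mm behind the grasp point.
Start: joints at [-1.229, 0.423, 1.63, -0, 1.089, -0.019], TCP at [220.656, -584.736, 207.575] pointing down, gripper open.
Joint ranges: [-3, 3], [-0.9, 2.11], [0.09, 2.58], [-1.31, 4.45], [0.11, 2.69], [-2.54, 2.54]. Speed limits (rad/s): [2.39, 2.39, 3.01, 3.14, 3.14, 3.14].

## Interface

Orientations are given as a rotation vector (axis times angle).
In Python, from workcell import get_obs, get_image, camera_model, close_job, look_for, outline_of, pinpoint, tip_extent gives the robot as it stands.
- The arm moves only by the shell command python3 -m jog 'ROWS'. ROWS is text: rows parted by semicolons, each of 7 numbers parted by spaces: the shift along the tool's x, y, z as a fraction of full scale, then the turn, a rotation vector about the tool's x, y, z as a fraction of full scale, then the closure, from -1 (fully open) to 1 (shut). A call has 1 to 8 rows; each row is the pose to reach, as a shift and turn from the pose commanded when the call began, along the tool's axes at that moment; what a row does not reach only later rows make up. Full scale, the value 1, is 0.2 m for a shift and 30 degrees for a turn. A row lasts 1/10 s, in which the tool goes at most 50 mm and 8.59 degrees, less where a joint would pass 70% of its speed; a pose out of reach is approached as far as the arm can. A call with a number of a shift or a turn outside -1 to 1 is refused whole. A call with a gripper value outside its range is refused whole. The fingers move at their own pace and stop on an object; the grip force is fixed at half the most. Time passes only in rows, so rows that repeat a pose let the fingers close. It gives the time, the measured TCP pose, the force, the opening and the grip force at its end, in the units of the state.
- get_obs(): the state, without advancing time (a new reading comes with each control period).
- get_image(name): name is "scene" or "top"; returns the picture (420x560x3 uint8, red, green, blue); there is no depth.
- camera_model(name): a dict with "fx", "fy", "cx", "cy" (pixels), "origin" and "orientation" of the camera in the world. Camera axes: x right, y down, z forward; pixel columns grow to the right and rows downward; lengths in mm; the calibration is good to about 2 mm. A picture is of the moment at which its call begins. camera_model takes no time and is no camera call.
- close_job(): hands the job in; it is judged then, once.
Trained networks look in the newest picture that a camera, given by its name, has taken for a name from the list of things; names that differ only in an ending like _2 or _b are one class to them, and where a whole thing is asked for, a point or a joint stands for the part that bears it (a point fixed in the world has none). Each returns a list of dicts, best first, with "confidence" (0 to 1); they miss things now and then, are a little off and sometimes report something else, mostly with a low value. They report only what shows in the picture. A call takes as long as a camera call. They do not tell look-alikes from the thing itself.
- look_for(target, camera): "xyz" ([x, y, z] in mm, in the coordinates of the camera as it stood for that picture, good to about 4 mm: the middle of the surface that is visible of it).
- outline_of(target, camera): "mask" (420x560 bool, what is visible of it).
- pinpoint(target, camera): "xyz" ([x, y, z] in mm, in the coordinates of the camera as it stood for that picture, good to about 4 mm: a listed point, or the origin of a listed thing).
The state is a dict: "t": time; "qpos": joint angles; "qvel": joint speeds; "joint_torque": joint torques, N m; "ee_pos": TCP position; "orientation": TCP orientation; "ft_force": force on the tool from outside, world axes, zero at the start; "moment": the same for the moment, N m; "width": finger opening in mm; "grasp_force": force on a finger pad.
Only numpy, scipy, OpenCV 4.12 (cv2) and the standard library are available. Lean on these libraries where they do the work, as an engineer would, in place of code of your own. Each camera call takes 0.05 s, during which the arm holds its last target. There are 200 camera calls.

## Task

Put the four amber reagent bottles on the white stand in order of height, one centred on each round mark, with the tallest next to the blue end block and the shortest at the far end by the grey block. They are glass: keep them upright and set each one down gently, and leave the empty beaker that stands among them where it is.

Things in the scene. Friction and masses are not known exactly. Their poses are not given: they have to be found in the camera images.
- bottle_red: closed amber glass bottle with a red screw cap and a blank paper label, 142 mm tall, body 60 mm across, about 0.38 kg, the tallest of the four. The cap is a rigid cylinder 34 mm across and 22 mm tall at the very top; under it 6 mm of slightly narrower neck, then the shoulder. Loose, starts upright on the bench (z = 0). Origin: centre of its underside, z axis up along the bottle.
- bottle_purple: closed amber glass bottle with a purple screw cap and a blank paper label, 118 mm tall, body 54 mm across, about 0.25 kg, the second tallest of the four. The cap is a rigid cylinder 32 mm across and 22 mm tall at the very top; under it 6 mm of slightly narrower neck, then the shoulder. Loose, starts upright on the bench (z = 0). Origin: centre of its underside, z axis up along the bottle.
- bottle_white: closed amber glass bottle with a white screw cap and a blank paper label, 94 mm tall, body 47 mm across, about 0.14 kg, the third tallest of the four. The cap is a rigid cylinder 30 mm across and 22 mm tall at the very top; under it 6 mm of slightly narrower neck, then the shoulder. Loose, starts upright on the bench (z = 0). Origin: centre of its underside, z axis up along the bottle.
- bottle_yellow: closed amber glass bottle with a yellow screw cap and a blank paper label, 70 mm tall, body 40 mm across, about 0.07 kg, the shortest of the four. The cap is a rigid cylinder 28 mm across and 22 mm tall at the very top; under it 6 mm of slightly narrower neck, then the shoulder. Loose, starts upright on the bench (z = 0). Origin: centre of its underside, z axis up along the bottle.
- mark_a: flat pale-teal round mark, dark rim, 68 mm across, on top of a fixed white stand (450 x 86 mm strip, its top 6 mm above the bench) that runs left-right within 12 degrees; the first from the robot's left (+y) end of four in a straight row, 95 mm centre to centre. Origin: centre of the mark, on the stand's top; y axis along the row, to the left.
- mark_b: flat pale-teal round mark, dark rim, 68 mm across, on top of a fixed white stand (450 x 86 mm strip, its top 6 mm above the bench) that runs left-right within 12 degrees; the second from the left of four in a straight row, 95 mm centre to centre. Origin: centre of the mark, on the stand's top; y axis along the row, to the left.
- mark_c: flat pale-teal round mark, dark rim, 68 mm across, on top of a fixed white stand (450 x 86 mm strip, its top 6 mm above the bench) that runs left-right within 12 degrees; the third from the left of four in a straight row, 95 mm centre to centre. Origin: centre of the mark, on the stand's top; y axis along the row, to the left.
- mark_d: flat pale-teal round mark, dark rim, 68 mm across, on top of a fixed white stand (450 x 86 mm strip, its top 6 mm above the bench) that runs left-right within 12 degrees; the last, at the right (-y) end of four in a straight row, 95 mm centre to centre. Origin: centre of the mark, on the stand's top; y axis along the row, to the left.
- blue_end: blue plastic end block, 70 x 26 mm and 24 mm tall, fixed on one end of the stand (left or right, it varies), in line with the marks and 62.5 mm beyond the centre of the outermost one; a grey block of the same shape is at the other end. Origin: centre of its underside, on the stand's top. Not to be handled.
- beaker: bystander, not to be moved: empty clear-glass beaker, open at the top, 70 mm across and 85 mm tall, loose on the bench among the bottles, at least 95 mm from each of them centre to centre. Origin: centre of its underside.
Things that resemble listed ones, but are neither listed nor needed, are in the scene too. What is shaped like the bottle_red but turquoise is not meant.

How it is judged:
By the outcome, as a careful person would: the job done as asked, in the order asked, and still so for the second after the job is handed in, with the robot touching nothing.
It also fails if it takes over 96 s, if anything falls off the work surface, if the arm or the gripper's body presses on something with over 40 N, if the wrist force passes 120 N, or if a joint passes its speed limit or range.

## Working session

There is one attempt and no reset: what is moved stays moved. The work goes in short steps, Python scripts to look and compute and a shell command to move; the robot and the scene stay as the last step left them, time stands still between calls to the robot, and variables do not carry over. Pictures are saved under pics/ and viewed, at most 14 in all, crops included, and the job is handed in when it is done.

```bash
mkdir -p pics
python3 - <<'E'
from workcell import *
import cv2
for n in("scene","top"):
    im=get_image(n); cv2.imwrite(f"pics/{n}0.png",im[:,:,::-1]); m=camera_model(n); print(n,m)
o=get_obs(); print(o['t'],o['ee_pos'],o['orientation'],o['width'],tip_extent)
E
```

```text
scene {'fx': 545.0523728530653, 'fy': 545.0523728530653, 'cx': 284.27053965454076, 'cy': 208.54161353099613, 'origin': array([1289.26744648,  740.49280934,  670.84887456]), 'orientation': array([-0.96325621, -2.22426743,  1.24243744])}
top {'fx': 487.5092868690471, 'fy': 487.5092868690471, 'cx': 285.1074562982971, 'cy': 207.45155258777905, 'origin': array([ 266.78418605,   40.80087774, 1084.48982628]), 'orientation': array([-2.19925548,  1.9641195 , -0.24347142])}
0.1 [ 220.48707156 -584.27158196  206.89810458] [-3.08930760e+00 -5.63386303e-01  3.25246079e-04] 87.58829786212031 17.0
```

View pics/scene0.png

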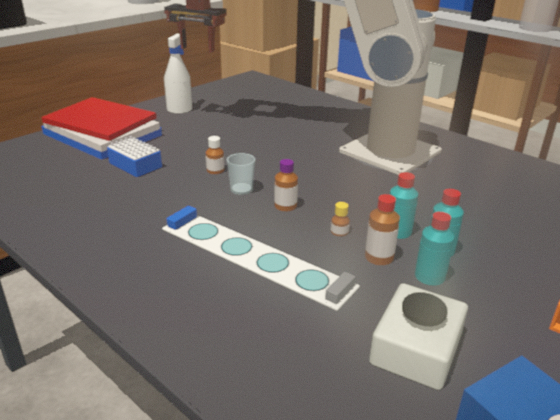

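View pics/top0.png

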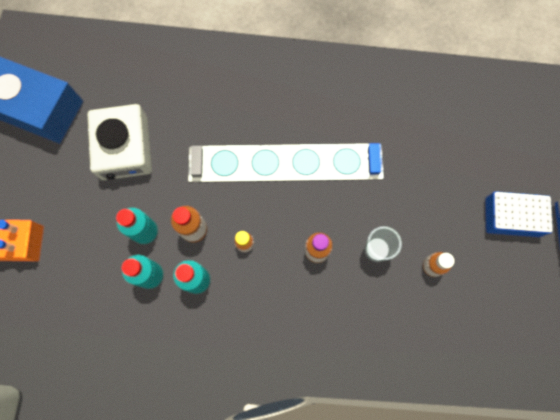

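The view is clear, with +x up and +y left in the top picture. Amber bottle caps in the top picture: red (182,217), purple (320,242), white (445,261), yellow (242,238). Lookalikes of the red bottle are turquoise, at (126,218), (133,267) and (186,273). The beaker is at (382,245). The blue block (375,158) is at the −y end, so red goes to d, purple to c, white to b and yellow to a.

```bash
cat > h.py <<'E'
import numpy as np, cv2, json
from scipy.spatial.transform import Rotation as R
from scipy.optimize import least_squares
from workcell import *
B={'red':(142,34,(0,8)),'purple':(118,32,(130,165)),'white':(94,30,None),'yellow':(70,28,(22,33))}
def proj(n,P):
    m=camera_model(n); c=(np.atleast_2d(P)-m['origin'])@R.from_rotvec(m['orientation']).as_matrix()
    return c[:,:2]/c[:,2:]*[m['fx'],m['fy']]+[m['cx'],m['cy']]
def ray(n,px,z):
    m=camera_model(n); d=R.from_rotvec(m['orientation']).as_matrix()@[(px[0]-m['cx'])/m['fx'],(px[1]-m['cy'])/m['fy'],1]
    return m['origin']+d*(z-m['origin'][2])/d[2]
def blob(im,name,near,r=25):
    hsv=cv2.cvtColor(im,cv2.COLOR_RGB2HSV); h,s,v=cv2.split(hsv); rg=B[name][2]
    mk=((s<50)&(v>150)) if rg is None else ((h>=rg[0])&(h<=rg[1])&(s>120)&(v>70))
    if name=='red': mk=((h<=3)|(h>=174))&(s>190)&(v>110)
    if name=='yellow': mk&=(v>150)
    n,l,st,c=cv2.connectedComponentsWithStats(mk.astype(np.uint8))
    ok=[i for i in range(1,n) if st[i,4]>30 and np.hypot(*(c[i]-near))<r]
    i=min(ok,key=lambda i:np.hypot(*(c[i]-near))); return c[i],st[i,4]
a=np.linspace(0,2*np.pi,40)
def hullc(cam,xy,top,d):
    P=np.array([[xy[0]+d/2*np.cos(t),xy[1]+d/2*np.sin(t),z] for z in(top,top-22) for t in a])
    m=cv2.moments(cv2.convexHull(proj(cam,P).astype(np.float32))); return np.array([m['m10'],m['m01']])/m['m00'],m['m00']
def capxy(cam,im,name,near,base=0):
    c,n=blob(im,name,near); H,d,_=B[name]; x0=ray(cam,near,base+H)[:2]
    s=least_squares(lambda x:hullc(cam,x,base+H,d)[0]-c,x0); return s.x.round(1),n,round(hullc(cam,s.x,base+H,d)[1])
def plan(x,y,z,yaw):
    """shift (fraction of 0.2 m) and turn (fraction of 30 deg) to tool-down pose with tool y axis at angle yaw (rad) in world"""
    o=get_obs(); r=R.from_rotvec(o['orientation']); ty=np.array([np.cos(yaw),np.sin(yaw),0]); tz=np.array([0,0,-1.])
    best=None
    for s in(1,-1):
        g=R.from_matrix(np.c_[np.cross(s*ty,tz),s*ty,tz]); t=(r.inv()*g).as_rotvec()
        if best is None or np.linalg.norm(t)<np.linalg.norm(best): best=t
    d=r.inv().apply(np.array([x,y,z])-o['ee_pos'])
    print('t',round(o['t'],1),'ee',o['ee_pos'].round(1),'w',round(o['width'],1),'F',o['ft_force'].round(1),'g',round(o['grasp_force'],1),'q6',round(o['qpos'][5],2))
    print('shift',(d/200).round(3),'turn',(best/np.radians(30)).round(3))
E
python3 - <<'E'
from h import *
im={n:cv2.imread(f'pics/{n}0.png')[:,:,::-1].copy() for n in('top','scene')}
N={'red':((182,217),(386,203)),'purple':((320,242),(287,166)),'white':((445,261),(214,142)),'yellow':((242,238),(341,209))}
for k,(a_,b_) in N.items():
    for c,p in(('top',a_),('scene',b_)):
        try: print(k,c,*capxy(c,im[c],k,p))
        except Exception as e: print(k,c,'fail',e)
# marks: teal ellipses
for c in im:
    h,s,v=cv2.split(cv2.cvtColor(im[c],cv2.COLOR_RGB2HSV))
    mk=((h>80)&(h<100)&(s>30)&(s<150)&(v>100)).astype(np.uint8)
    n,l,st,ce=cv2.connectedComponentsWithStats(mk)
    for i in range(1,n):
        if st[i,4]>250: print(c,'teal',ce[i].round(1),st[i,4],ray(c,ce[i],6).round(1))
print('beaker',ray('top',(378,247),40).round())
cv2.imwrite('pics/crop.png',cv2.resize(im['top'][180:310,90:480,::-1],None,fx=2,fy=2,interpolation=2))
E
```

```text
red top [458.4 273. ] 80 277
red scene fail min() iterable argument is empty
purple top [447.  -10.1] 198 224
purple scene [461.2   8.7] 132 193
white top [ 443.  -273.3] 220 220
white scene [ 437.5 -271.2] 129 132
yellow top [446.6 153.3] 173 160
yellow scene [439.5 155.1] 156 177
top teal [223.6 162.6] 514 [627.1 225.5   6. ]
scene teal [404.9 209. ] 950 [263.5 212.9   6. ]
scene teal [437.9 246.9] 2315 [350.5 348.5   6. ]
scene teal [202.6 231.1] 357 [661.2 -56.8   6. ]
scene teal [236. 246.] 408 [649.1  37.1   6. ]
scene teal [272.2 262.2] 463 [637.2 131.5   6. ]
scene teal [311.7 279.8] 525 [625.1 225.9   6. ]
beaker [ 462. -140.   40.]
```

View pics/crop.png

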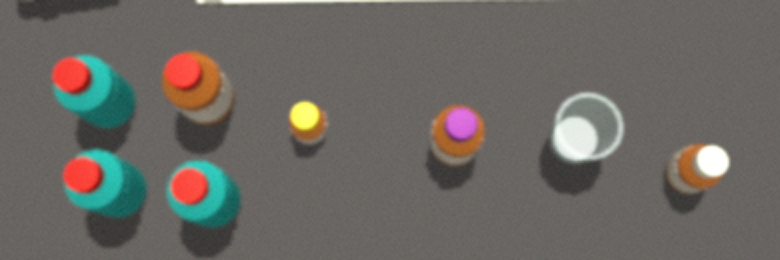

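```bash
python3 - <<'E'
s=open('h.py').read()
i=s.index("    hsv=cv2"); j=s.index("    n,l,st,c=cv2")
s=s[:i]+"""    im=im.astype(int); x,y=map(int,near); ref=np.median(im[y-1:y+2,x-1:x+2].reshape(-1,3),0)
    k=im/(im.sum(2,keepdims=True)+1); mk=(np.abs(k-ref/(ref.sum()+1)).sum(2)<.13)&(im.sum(2)>.45*ref.sum())
"""+s[j:]
open('h.py','w').write(s)
E
python3 - <<'E'
from h import *
im={n:cv2.imread(f'pics/{n}0.png')[:,:,::-1].copy() for n in('top','scene')}
N={'red':((182,216),(386,203)),'purple':((320,242),(287,166)),'white':((446,260),(214,142)),'yellow':((242,238),(341,209))}
for k,(a_,b_) in N.items():
    for c,p in(('top',a_),('scene',b_)):
        try: print(k,c,*capxy(c,im[c],k,p),blob(im[c],k,p)[0].round(1),im[c][p[1],p[0]])
        except Exception as e: print(k,c,'fail',e,im[c][p[1],p[0]])
h,s,v=cv2.split(cv2.cvtColor(im['top'],cv2.COLOR_RGB2HSV))
mk=((h>75)&(h<105)&(s>30)&(v>70)).astype(np.uint8)
n,l,st,ce=cv2.connectedComponentsWithStats(mk)
for i in range(1,n):
    if st[i,4]>250: print('top teal',ce[i].round(1),st[i,4],ray('top',ce[i],6).round(1))
plan(455,275,240,np.radians(0))
plan(455,275,240,np.radians(-20))
E
```

```text
red top [464.6 272.1] 257 276 [181.4 215.5] [253  80  68]
red scene [461.8 272.2] 248 287 [386.  202.7] [175  72  64]
purple top [447.2 -10.1] 198 224 [320.  241.7] [220 112 222]
purple scene [461.2   8.7] 168 193 [286.2 165.3] [ 98  50 106]
white top [ 442.6 -273.2] 255 220 [445.8 260.2] [255 255 254]
white scene fail min() iterable argument is empty [189 186 176]
yellow top [447.5 154.3] 174 160 [241.5 237. ] [255 255 112]
yellow scene [459.1 164.9] 301 183 [340.5 213.2] [193 169  74]
top teal [223.6 162.6] 516 [627.  225.5   6. ]
top teal [140.1 227.7] 875 [452.3 390.6   6. ]
top teal [145.8 272.8] 851 [353.5 359.3   6. ]
top teal [194.  278.1] 737 [354.1 251.8   6. ]
top teal [268.3 408.3] 321 [106.8  56.9   6. ]
t 0.1 ee [ 220.5 -584.3  206.9] w 87.6 F [ 0.5 -0.4 -0.1] g 0.0 q6 -0.02
shift [ 2.614 -3.606 -0.161] turn [-2.000e-03 -2.000e-03 -2.311e+00]
t 0.1 ee [ 220.5 -584.3  206.9] w 87.6 F [ 0.5 -0.4 -0.1] g 0.0 q6 -0.02
shift [ 2.614 -3.606 -0.161] turn [-2.000e-03 -1.000e-03 -1.644e+00]
```

Run:
```python
from h import *
im=cv2.imread('pics/scene0.png')
print(proj('scene',[[447,-10,118],[447,-10,96],[447,-10,0],[461,9,118],[461,9,0],[447,154,70],[447,154,0],[463,272,142],[443,-273,94]]).round(1))
cv2.imwrite('pics/crop2.png',cv2.resize(im[150:250,250:380],None,fx=6,fy=6,interpolation=0))
for c in('top','scene'):
    get_image(c); m=camera_model(c)
    for t in('bottle_purple','bottle_yellow','bottle_red','bottle_white','mark_a'):
        print(c,t,[((R.from_rotvec(m['orientation']).apply(d['xyz'])+m['origin']).round(),round(d['confidence'],2)) for d in pinpoint(t,c)[:5]])
```

```text
[[285.1 161.5]
 [284.9 170. ]
 [284.  205.6]
 [287.2 166. ]
 [285.9 210.6]
 [340.4 205. ]
 [338.  231.9]
 [386.2 198. ]
 [211.2 137.6]]
top bottle_purple [(array([446., -10.,   2.]), 0.98)]
top bottle_yellow [(array([447., 151.,   3.]), 0.73)]
top bottle_red [(array([352., 245.,   3.]), 0.85), (array([467., 270.,   0.]), 0.68), (array([447., 386.,   1.]), 0.67), (array([351., 353.,  -1.]), 0.57)]
top bottle_white [(array([638., 131.,   6.]), 0.49)]
top mark_a [(array([638., 132.,   6.]), 0.89), (array([627., 220.,  11.]), 0.82), (array([664., -60.,  10.]), 0.76), (array([650.,  34.,   7.]), 0.7), (array([445., 152.,   3.]), 0.66)]
scene bottle_purple [(array([446.,  -4.,   2.]), 0.95)]
scene bottle_yellow [(array([443., 159.,  -1.]), 0.64)]
scene bottle_red [(array([459., 275.,  -2.]), 0.92), (array([448., 384.,   1.]), 0.75), (array([351., 355.,  -1.]), 0.74), (array([ 439., -268.,    3.]), 0.65), (array([352., 251.,  -1.]), 0.59)]
scene bottle_white [(array([ 438., -270.,    1.]), 0.61)]
scene mark_a [(array([636., 137.,   8.]), 0.82), (array([623., 228.,   4.]), 0.79), (array([657., -57.,   6.]), 0.77), (array([646.,  35.,  11.]), 0.65)]
```

View pics/crop2.png

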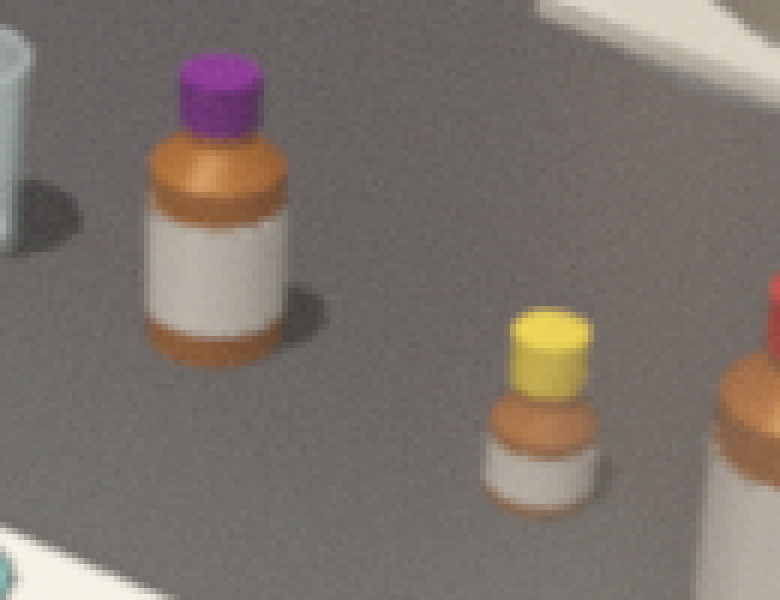

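The purple cap at scene (287,166) fits the top-camera position. The scene fit was off because of float32 finite differences, so I'm fixing the step size.

```bash
sed -i 's/-c,x0)/-c,x0,diff_step=.01)/' h.py
python3 - <<'E'
from h import *
im={n:cv2.imread(f'pics/{n}0.png')[:,:,::-1].copy() for n in('top','scene')}
N={'red':((182,216),(386,203)),'purple':((320,242),(287,166)),'white':((446,260),(214,142)),'yellow':((242,238),(341,209))}
for k,(a_,b_) in N.items():
    for c,p in(('top',a_),('scene',b_)):
        try: print(k,c,*capxy(c,im[c],k,p))
        except Exception as e: print(k,c,'fail',e)
x,y=443,-272
plan(443,-272,240,0); plan(463,272,240,0)
E
```

```text
red top [464.6 272.1] 257 276
red scene [461.8 272.2] 248 287
purple top [447.3 -10.5] 198 224
purple scene [443.1  -9.8] 168 185
white top [ 442.6 -273.1] 255 220
white scene fail min() iterable argument is empty
yellow top [447.5 154.3] 174 160
yellow scene [459.  164.5] 301 183
t 0.7 ee [ 220.7 -584.7  207.6] w 87.7 F [-0.7  0.4  0.5] g 0.0 q6 -0.02
shift [ 1.592 -1.071 -0.162] turn [ 0.     0.    -2.311]
t 0.7 ee [ 220.7 -584.7  207.6] w 87.7 F [-0.7  0.4  0.5] g 0.0 q6 -0.02
shift [ 2.646 -3.58  -0.162] turn [ 0.     0.    -2.311]
```

```bash
r="0"; python3 -m jog '0.8 -0.54 -0.16 0 0 -1 -1;0.8 -0.54 -0.16 0 0 -1 -1;0.8 -0.54 -0.16 0 0 -1 -1;0.8 -0.54 -0.16 0 0 -1 -1;0.8 -0.54 -0.16 0 0 -1 -1;0.8 -0.54 -0.16 0 0 -1 -1'
python3 -c "
from h import *
plan(442,-272,220,0)"
```

```text
t: 1.3
ee_pos: [332.9, -426.8, 240.0]
orientation: [2.837, 1.346, -0.0]
ft_force: [0.3, 0.3, 0.4]
width: 87.7
grasp_force: 0.0
t 1.3 ee [ 332.9 -426.8  240. ] w 87.7 F [0.3 0.3 0.4] g 0.0 q6 -0.25
shift [ 0.945 -0.067  0.1  ] turn [ 1.000e-03  2.000e-03 -1.308e+00]
```

```bash
python3 -m jog '0.5 -0.03 0.05 0 0 -1 -1;0.94 -0.07 0.1 0 0 -1 -1;0.94 -0.07 0.1 0 0 -1 -1;0.94 -0.07 0.1 0 0 -1 -1;0.94 -0.07 0.1 0 0 -1 -1;0.94 -0.07 0.1 0 0 -1 -1' >/dev/null
python3 -c "
from h import *
plan(442,-272,120,0)"
```

```text
t 1.9 ee [ 440.5 -273.6  219.2] w 87.9 F [ 0.4 -0.4 -0.5] g 0.0 q6 -0.41
shift [0.009 0.007 0.496] turn [-0.001  0.001 -0.312]
```

```bash
python3 -m jog '0.009 0.007 0.2 0 0 -0.31 -1;0.009 0.007 0.4 0 0 -0.31 -1;0.009 0.007 0.58 0 0 -0.31 -1;0.009 0.007 0.66 0 0 -0.31 -1;0.009 0.007 0.66 0 0 -0.31 -1;0.009 0.007 0.66 0 0 -0.31 -1' 
python3 -m jog '0 0 0 0 0 0 0.2;0 0 0 0 0 0 0.4;0 0 0 0 0 0 1;0 0 0 0 0 0 1;0 0 0 0 0 0 1;0 0 0 0 0 0 1;0 0 0 0 0 0 1'
python3 -c "
from h import *
c='top';get_image(c);im=get_image('scene');cv2.imwrite('pics/s1.png',im[60:360,60:460,::-1])
plan(637.5,131.5,230,0)"
```

```text
t: 2.5
ee_pos: [441.8, -273.0, 87.8]
orientation: [2.225, 2.218, -0.0]
ft_force: [-0.2, 0.1, -0.1]
width: 87.4
grasp_force: 0.0
t: 3.2
ee_pos: [442.3, -271.3, 87.6]
orientation: [2.222, 2.221, -0.0]
ft_force: [-0.4, 0.6, 0.1]
width: 34.8
grasp_force: 0.0
t 3.3 ee [ 442.2 -271.3   87.5] w 27.3 F [0.4 0.9 0.3] g 0.0 q6 -0.57
shift [ 2.014  0.976 -0.712] turn [-0.    -0.    -0.001]
```

View pics/s1.png

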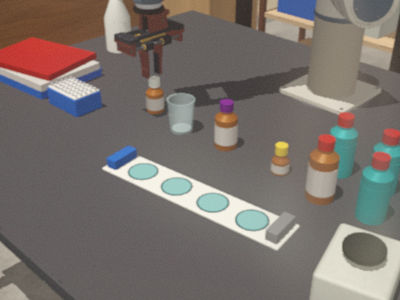

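The fingers have closed to 27 mm with no force, which is narrower than the cap, so I'm zooming in.

```bash
python3 -c "
from h import *
im=get_image('scene');a=cv2.resize(im[50:200,150:280,::-1],None,fx=3,fy=4/4*3,interpolation=2)
t=get_image('top');b=cv2.resize(t[200:350,380:510,::-1],None,fx=3,fy=3,interpolation=2)
cv2.imwrite('pics/s2.png',np.hstack([a,b]))
print(proj('scene',[442,-271,70]),proj('top',[442,-271,70]),proj('top',[442,-271,87]))
plan(637.5,131.5,230,0)"
```

```text
[[212.39252038 146.16485112]] [[442.64837517 261.23104664]] [[445.24672213 260.10095264]]
t 3.4 ee [ 442.2 -271.3   87.5] w 19.3 F [-0.  -0.3  0. ] g 0.0 q6 -0.57
shift [ 2.015  0.976 -0.712] turn [-0.    -0.    -0.001]
```

View pics/s2.png

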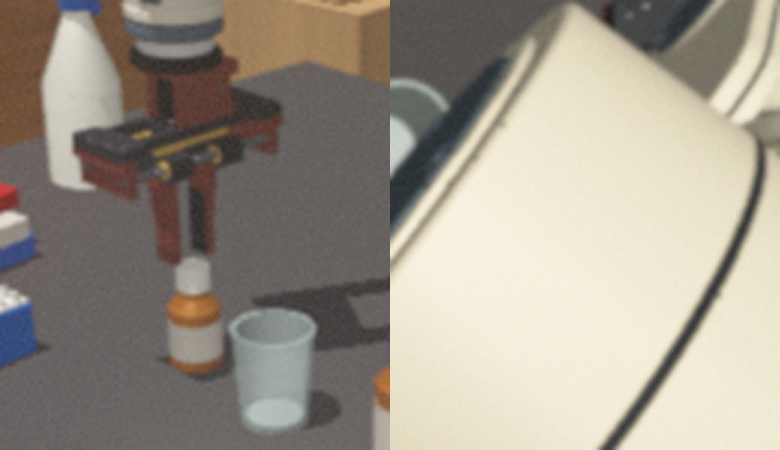

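```bash
python3 -m jog '0 0 0 0 0 0 -1;0 0 0 0 0 0 -1;0 0 0 0 0 0 -1;0 0 0 0 0 0 -1;0 0 0 0 0 0 -1;0 0 0 0 0 0 -1;0 0 0 0 0 0 -1;0 0 0 0 0 0 -1'; python3 -c "
import workcell;print(workcell.tip_extent)
from h import *
im=get_image('scene');a=cv2.resize(im[50:200,150:280,::-1],None,fx=4,fy=4,interpolation=2)
cv2.imwrite('pics/s3.png',a)
for x in(398,486): print((proj('scene',[[x,-271,70],[x,-271,94]])-[150,50])*4)"
```

```text
t: 4.2
ee_pos: [442.2, -271.3, 87.6]
orientation: [2.222, 2.221, 0.0]
ft_force: [0.8, 0.6, -1.1]
width: 80.2
grasp_force: 0.0
17.0
[[299.56460417 365.26818097]
 [298.34801101 331.92886661]]
[[197.56405095 404.83082541]
 [195.38826769 370.49103658]]
```

View pics/s3.png

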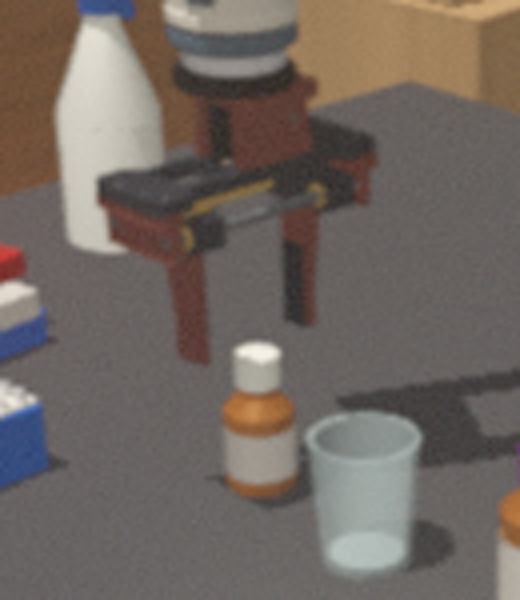

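The fingertips show about 29 mm higher in the picture than the reported pose plus 17 mm, and the fingers are clear above the cap at crop (257,352). I'll lower a little with the jaws open, watch the force, then close. If they aren't around the cap, they'll just close on air again.

```bash
python3 -m jog '0 0 0.04 0 0 0 -1;0 0 0.08 0 0 0 -1;0 0 0.12 0 0 0 -1;0 0 0.12 0 0 0 -1;0 0 0.12 0 0 0 -1'; python3 -m jog '0 0 0 0 0 0 0.2;0 0 0 0 0 0 0.2;0 0 0 0 0 0 0.2;0 0 0 0 0 0 0.2;0 0 0 0 0 0 0.2;0 0 0 0 0 0 0.2;0 0 0 0 0 0 0.2'; python3 -c "
from h import *
im=get_image('scene');a=cv2.resize(im[50:200,150:280,::-1],None,fx=4,fy=4,interpolation=2)
cv2.imwrite('pics/s4.png',a)
print(proj('scene',[[442,-272,0]]))"
```

```text
t: 4.75
ee_pos: [441.9, -271.2, 63.1]
orientation: [-2.221, -2.22, 0.0]
ft_force: [-0.3, -0.3, 0.1]
width: 88.1
grasp_force: 0.0
t: 5.45
ee_pos: [442.2, -271.4, 63.6]
orientation: [2.222, 2.221, -0.0]
ft_force: [-0.2, -0.2, -0.0]
width: 36.8
grasp_force: 0.2
[[213.32839983 169.89815964]]
```

View pics/s4.png

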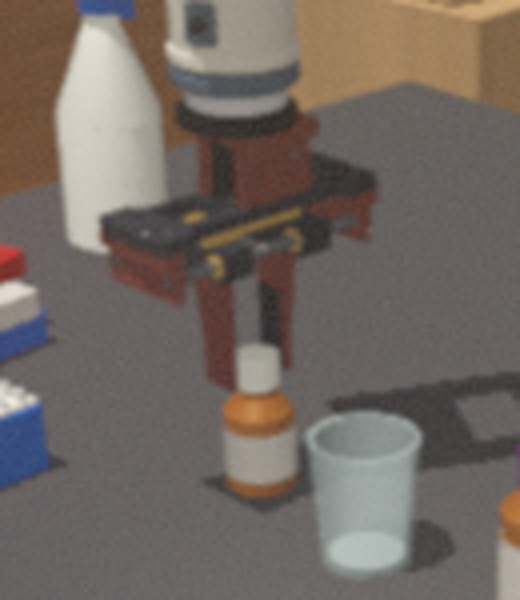

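The cap hides the fingers, so the jaws are behind the bottle as seen from the scene camera. The tool isn't where the camera frame expects it, so I'm measuring the offset.

```bash
python3 -c "
from h import *
print(ray('scene',(213.75,144.5),46.5), ray('scene',(211.75,135.75),70.6))
o=get_obs(); print(o['qpos'],o['ee_pos'])
for c in('top','scene'): print(c,camera_model(c)['origin'])
# robot base centre in the scene picture
print(proj('scene',[[0,0,0],[0,0,150],[75,0,0],[0,75,0],[0,-75,0]]))
print(proj('top',[[0,0,0],[75,75,0],[75,-75,0]]))
"
```

```text
[ 399.0474275  -316.18853884   46.5       ] [ 399.39796128 -322.38923162   70.6       ]
[-5.73338153e-01  4.90821006e-01  1.95036899e+00 -8.45211630e-05
  7.00545594e-01 -5.72874203e-01] [ 442.15742177 -271.3518562    63.58299704]
top [ 266.78418605   40.80087774 1084.48982628]
scene [1289.26744648  740.49280934  670.84887456]
[[389.72664328 151.12823621]
 [396.32918585 101.99622258]
 [375.1538367  159.07220826]
 [412.08857889 159.10241955]
 [368.53249818 143.57048263]]
[[290.00646626 467.33011507]
 [257.8941423  423.13616991]
 [330.2801796  431.97577003]]
```

The two fingers look to lie either side of the cap, consistent with the tips really being about 29 mm higher than stated. Closing fully will settle it.

```bash
python3 -m jog '0 0 0 0 0 0 0.3;0 0 0 0 0 0 0.5;0 0 0 0 0 0 0.5;0 0 0 0 0 0 0.5'
```

```text
t: 5.9
ee_pos: [442.2, -271.3, 63.5]
orientation: [-2.222, -2.221, 0.0]
ft_force: [-1.2, 0.3, -0.6]
width: 29.5
grasp_force: 29.8
```

It's gripped: 29.5 mm at 30 N. So the true working height offset is TCP = H − 30.5. Lift and carry.

```bash
python3 -m jog '0 0 -0.05 0 0 0 0.5;0 0 -0.15 0 0 0 0.5;0 0 -0.3 0 0 0 0.5;0 0 -0.45 0 0 0 0.5;0 0 -0.6 0 0 0 0.5;0 0 -0.65 0 0 0 0.5;0 0 -0.65 0 0 0 0.5;0 0 -0.65 0 0 0 0.5'; python3 -c "
from h import *
im=get_image('scene');cv2.imwrite('pics/s5.png',cv2.resize(im[20:220,130:330,::-1],None,fx=3,fy=3,interpolation=2))
print((proj('scene',[[442,-272,130],[442,-272,224]])-[130,20])*3)
plan(637.5,131.5,195,0)"
```

```text
t: 6.7
ee_pos: [441.6, -271.0, 192.7]
orientation: [-2.221, -2.22, 0.0]
ft_force: [-0.2, 0.9, -1.5]
width: 29.5
grasp_force: 29.8
[[243.21581806 313.89325474]
 [237.90197658 207.29175979]]
t 6.8 ee [ 441.4 -270.8  192.2] w 29.5 F [ 0.5 -0.2 -1.4] g 29.8 q6 -0.57
shift [ 2.012  0.98  -0.013] turn [-0.004 -0.002 -0.001]
```

View pics/s5.png

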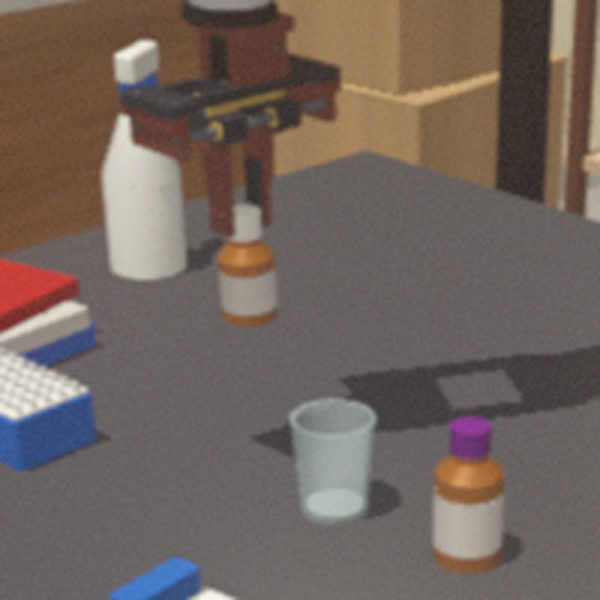

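```bash
python3 -m jog '0.05 0.02 0 0 0 0 0.5;0.15 0.06 0 0 0 0 0.5;0.28 0.12 0 0 0 0 0.5;0.42 0.19 0 0 0 0 0.5;0.56 0.26 0 0 0 0 0.5;0.7 0.33 0 0 0 0 0.5;0.84 0.4 0 0 0 0 0.5;0.96 0.46 0 0 0 0 0.5'
python3 -m jog '0.12 0.06 0 0 0 0 0.5;0.26 0.13 0 0 0 0 0.5;0.4 0.2 0 0 0 0 0.5;0.55 0.28 0 0 0 0 0.5;0.7 0.35 0 0 0 0 0.5;0.84 0.42 0 0 0 0 0.5;0.95 0.48 0 0 0 0 0.5;1 0.51 0 0 0 0 0.5';  python3 -c "
from h import *
plan(637.5,131.5,100,0)"
```

```text
t: 7.55
ee_pos: [534.2, -77.1, 192.3]
orientation: [-2.22, -2.22, 0.002]
ft_force: [-0.1, 0.5, -1.3]
width: 29.5
grasp_force: 29.8
t: 8.35
ee_pos: [636.3, 123.1, 192.0]
orientation: [-2.219, -2.222, 0.002]
ft_force: [0.1, 0.1, -1.2]
width: 29.6
grasp_force: 29.8
t 8.3 ee [636.3 123.1 192. ] w 29.6 F [ 0.1  0.1 -1.2] g 29.8 q6 0.17
shift [0.042 0.007 0.46 ] turn [-0.004 -0.     0.003]
```

```bash
python3 -m jog '0.042 0.007 0.05 0 0 0 0.5;0.042 0.007 0.15 0 0 0 0.5;0.042 0.007 0.28 0 0 0 0.5;0.042 0.007 0.4 0 0 0 0.5;0.042 0.007 0.48 0 0 0 0.5;0.042 0.007 0.53 0 0 0 0.5;0.042 0.007 0.56 0 0 0 0.5;0.042 0.007 0.56 0 0 0 0.5';  python3 -c "
from h import *
im=get_image('scene');cv2.imwrite('pics/s6.png',cv2.resize(im[130:330,170:370,::-1],None,fx=3,fy=3,interpolation=2))
print((proj('scene',[[637.5,131.5,6],[637.5,131.5,18.5],[637.5,131.5,106]])-[170,130])*3)
plan(637.5,131.5,70,0)"
```

```text
t: 9.15
ee_pos: [637.6, 128.7, 81.1]
orientation: [-2.222, -2.22, 0.001]
ft_force: [0.5, 0.3, -1.2]
width: 29.4
grasp_force: 29.8
[[306.33246805 396.79443958]
 [306.53873652 381.83085696]
 [308.05317839 271.96687346]]
t 9.2 ee [638.1 128.9  81.9] w 29.2 F [-0.5 -0.2 -0.8] g 29.8 q6 0.18
shift [ 0.013 -0.003  0.059] turn [ 0.001 -0.    -0.001]
```

View pics/s6.png

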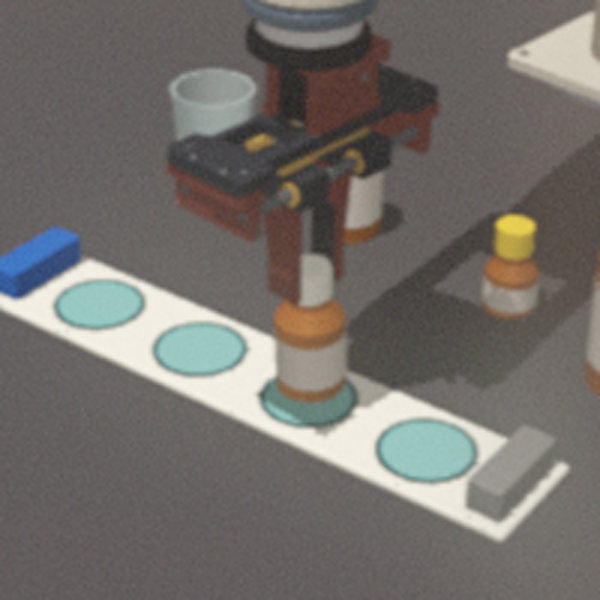

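```bash
python3 -m jog '0.003 0 0.015 0 0 0 0.5;0.005 0 0.025 0 0 0 0.5;0.005 0 0.035 0 0 0 0.5;0.005 0 0.042 0 0 0 0.5;0.005 0 0.047 0 0 0 0.5;0.005 0 0.047 0 0 0 0.5';python3 -m jog '0 0 0.005 0 0 0 0.5;0 0 0.005 0 0 0 0.5;0 0 0.01 0 0 0 0.5;0 0 0.01 0 0 0 0.5'; python3 -m jog '0 0 0.004 0 0 0 0.5;0 0 0.004 0 0 0 0.5;0 0 0.004 0 0 0 0.5'
```

```text
t: 9.8
ee_pos: [637.7, 129.9, 72.1]
orientation: [-2.222, -2.221, 0.0]
ft_force: [-0.4, -0.1, -1.4]
width: 29.4
grasp_force: 29.8
t: 10.2
ee_pos: [637.8, 129.9, 70.1]
orientation: [-2.222, -2.221, 0.0]
ft_force: [0.3, -0.4, -1.0]
width: 29.1
grasp_force: 29.8
t: 10.5
ee_pos: [637.9, 130.0, 69.5]
orientation: [2.222, 2.221, 0.0]
ft_force: [-1.6, -0.2, 0.5]
width: 29.2
grasp_force: 29.9
```

```bash
python3 -m jog '0 0 0 0 0 0 0.3;0 0 0 0 0 0 0.1;0 0 0 0 0 0 -0.2;0 0 0 0 0 0 -0.6;0 0 0 0 0 0 -1;0 0 0 0 0 0 -1;0 0 0 0 0 0 -1;0 0 0 0 0 0 -1';python3 -m jog '0 0 -0.1 0 0 0 -1;0 0 -0.3 0 0 0 -1;0 0 -0.5 0 0 0 -1;0 0 -0.5 0 0 0 -1'|tail -3;  python3 -c "
from h import *
plan(445.5,-10,169.5,0)"
```

```text
t: 11.3
ee_pos: [637.8, 130.0, 69.4]
orientation: [-2.222, -2.221, 0.0]
ft_force: [0.5, 0.7, -0.7]
width: 83.0
grasp_force: 0.0
ft_force: [1.5, 0.6, 1.1]
width: 87.6
grasp_force: 0.0
t 11.7 ee [641.5 130.6 175.5] w 87.6 F [1.5 0.6 1.1] g 0.0 q6 0.18
shift [-0.704 -0.98   0.019] turn [ 0.019 -0.004 -0.001]
```

```bash
python3 -m jog '-0.14 -0.19 0 0 0 0 -1;-0.29 -0.4 0 0 0 0 -1;-0.43 -0.6 0 0 0 0 -1;-0.57 -0.8 0 0 0 0 -1;-0.7 -0.95 0.02 0 0 0 -1;-0.7 -0.96 0.02 0 0 0 -1;-0.7 -0.96 0.02 0 0 0 -1;-0.7 -0.96 0.02 0 0 0 -1'|sed -n '2p;4p';  python3 -c "
from h import *
plan(445.5,-10,88,0)"
```

```text
ee_pos: [446.9, -9.7, 165.6]
ft_force: [0.1, -0.2, -0.6]
t 12.5 ee [446.9  -9.7 165.6] w 87.7 F [ 0.1 -0.2 -0.6] g 0.0 q6 -0.05
shift [-0.002 -0.008  0.388] turn [ 0.002 -0.    -0.001]
```

```bash
python3 -m jog '0 -0.005 0.1 0 0 0 -1;0 -0.005 0.25 0 0 0 -1;0 -0.005 0.34 0 0 0 -1;0 -0.005 0.385 0 0 0 -1;0 -0.005 0.385 0 0 0 -1;0 -0.005 0.385 0 0 0 -1'|sed -n '2p;4p'
python3 -m jog '0 0 0 0 0 0 0;0 0 0 0 0 0 0.1;0 0 0 0 0 0 0.2;0 0 0 0 0 0 0.3;0 0 0 0 0 0 0.5;0 0 0 0 0 0 0.5;0 0 0 0 0 0 0.5;0 0 0 0 0 0 0.5'
python3 -m jog '0 0 0 0 0 0 0.5;0 0 0 0 0 0 0.5'
```

```text
ee_pos: [445.6, -9.7, 88.7]
ft_force: [0.3, -0.7, 0.7]
t: 13.9
ee_pos: [444.6, -9.9, 88.3]
orientation: [-2.222, -2.221, 0.0]
ft_force: [-0.4, -0.0, 0.8]
width: 31.4
grasp_force: 30.0
t: 14.1
ee_pos: [444.6, -9.9, 88.3]
orientation: [-2.222, -2.221, 0.0]
ft_force: [-1.1, -0.8, 1.2]
width: 31.5
grasp_force: 30.0
```

```bash
python3 -m jog '0 0 -0.04 0 0 0 0.5;0 0 -0.12 0 0 0 0.5;0 0 -0.22 0 0 0 0.5;0 0 -0.32 0 0 0 0.5;0 0 -0.38 0 0 0 0.5;0 0 -0.4 0 0 0 0.5;0 0 -0.4 0 0 0 0.5'|tail -3; python3 -c "
from h import *
plan(649.5,36.5,168.3,0)"
```

```text
ft_force: [-0.2, -0.6, -3.4]
width: 31.3
grasp_force: 30.0
t 14.8 ee [444.9 -10.  168.7] w 31.3 F [-0.2 -0.6 -3.4] g 30.0 q6 -0.05
shift [0.233 1.023 0.003] turn [ 0.002  0.    -0.001]
```

```bash
python3 -m jog '0.01 0.05 0 0 0 0 0.5;0.03 0.15 0 0 0 0 0.5;0.06 0.3 0 0 0 0 0.5;0.1 0.45 0 0 0 0 0.5;0.14 0.6 0 0 0 0 0.5;0.17 0.75 0 0 0 0 0.5;0.2 0.87 0 0 0 0 0.5;0.22 0.95 0 0 0 0 0.5'|sed -n '2p;6,7p'; python3 -c "
from h import *
plan(649.5,36.5,94.5,0)"
```

```text
ee_pos: [636.5, 34.6, 166.6]
grasp_force: 30.0
t 15.6 ee [636.5  34.6 166.6] w 31.3 F [ 0.1  0.1 -2.8] g 30.0 q6 0.04
shift [0.009 0.065 0.36 ] turn [-0.002 -0.    -0.   ]
```

```bash
python3 -m jog '0.008 0.03 0.02 0 0 0 0.5;0.009 0.05 0.1 0 0 0 0.5;0.009 0.065 0.2 0 0 0 0.5;0.009 0.065 0.28 0 0 0 0.5;0.009 0.065 0.32 0 0 0 0.5;0.009 0.065 0.335 0 0 0 0.5;0.009 0.065 0.335 0 0 0 0.5;0.009 0.065 0.335 0 0 0 0.5'|sed -n '2p;4p'; python3 -c "
from h import *
plan(649.5,36.5,94.5,0)
im=get_image('scene');h,s,v=cv2.split(cv2.cvtColor(im,cv2.COLOR_RGB2HSV))
cv2.imwrite('pics/s7.png',cv2.resize(im[130:330,170:370,::-1],None,fx=3,fy=3,interpolation=2))"
```

```text
ee_pos: [648.2, 35.7, 102.1]
ft_force: [0.6, 0.5, -2.2]
t 16.4 ee [648.2  35.7 102.1] w 31.3 F [ 0.6  0.5 -2.2] g 30.0 q6 0.04
shift [0.004 0.006 0.038] turn [ 0.002 -0.    -0.001]
```

View pics/s7.png

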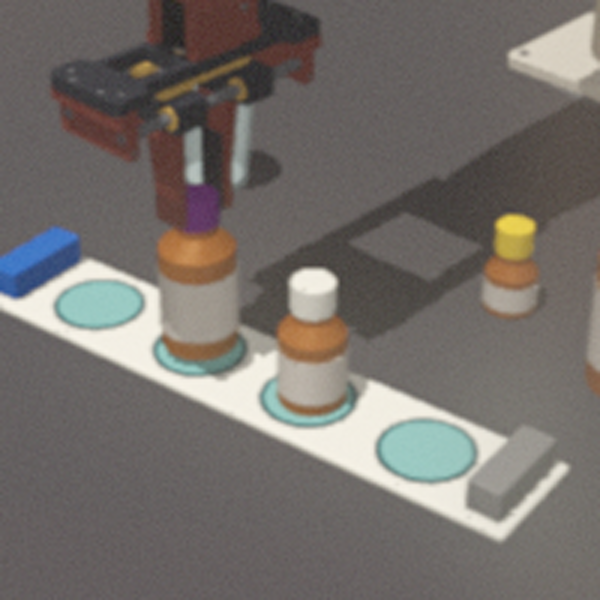

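Purple is centred over mark c at crop (199,350). White stands upright on b, offset about 3 mm. Set purple down.

```bash
python3 -m jog '0 0 0.01 0 0 0 0.5;0 0 0.018 0 0 0 0.5;0 0 0.024 0 0 0 0.5;0 0 0.028 0 0 0 0.5;0 0 0.031 0 0 0 0.5;0 0 0.034 0 0 0 0.5;0 0 0.034 0 0 0 0.5'|sed -n '2p;4p'; python3 -m jog '0 0 0.003 0 0 0 0.5;0 0 0.003 0 0 0 0.5;0 0 0.005 0 0 0 0.5;0 0 0.005 0 0 0 0.5'|sed -n '2p;4p'
```

```text
ee_pos: [647.8, 35.7, 94.5]
ft_force: [1.1, -0.1, -2.2]
ee_pos: [648.0, 35.7, 94.4]
ft_force: [-2.9, -0.4, 4.6]
```

```bash
python3 -m jog '0 0 0 0 0 0 0.25;0 0 0 0 0 0 0.1;0 0 0 0 0 0 -0.2;0 0 0 0 0 0 -0.6;0 0 0 0 0 0 -0.6;0 0 0 0 0 0 -0.6;0 0 0 0 0 0 -0.6'|tail -2;python3 -m jog '0 0 -0.1 0 0 0 -0.6;0 0 -0.3 0 0 0 -0.6;0 0 -0.5 0 0 0 -0.6;0 0 -0.5 0 0 0 -0.6;0 0 -0.5 0 0 0 -0.6'|tail -3;  python3 -c "
from h import *
plan(463,272,195,0)"
```

```text
width: 70.0
grasp_force: 0.0
ft_force: [-0.2, -1.0, 0.1]
width: 70.5
grasp_force: 0.0
t 18.8 ee [648.3  35.8 194.6] w 70.5 F [-0.2 -1.   0.1] g 0.0 q6 0.04
shift [ 1.181 -0.927 -0.004] turn [ 0.004 -0.    -0.001]
```

```bash
python3 -m jog '0.15 -0.12 0 0 0 0 -0.6;0.32 -0.25 0 0 0 0 -0.6;0.5 -0.4 0 0 0 0 -0.6;0.65 -0.52 0 0 0 0 -0.6;0.8 -0.65 0 0 0 0 -0.6;0.95 -0.77 0 0 0 0 -0.6;1 -0.9 0 0 0 0 -0.6;1 -0.92 0 0 0 0 -0.6'|sed -n '2p;4p';  python3 -c "
from h import *
plan(463,272,165,0)"
```

```text
ee_pos: [460.2, 236.3, 191.7]
ft_force: [1.5, -0.2, -1.0]
t 19.6 ee [460.2 236.3 191.7] w 70.1 F [ 1.5 -0.2 -1. ] g 0.0 q6 0.45
shift [0.179 0.015 0.133] turn [-0.008  0.003  0.005]
```

```bash
python3 -m jog '0.1 0.01 0.05 0 0 0 -0.6;0.18 0.01 0.13 0 0 0 -0.6;0.18 0.01 0.13 0 0 0 -0.6;0.18 0.01 0.13 0 0 0 -0.6;0.18 0.01 0.13 0 0 0 -0.6'|sed -n '2p;4p';  python3 -c "
from h import *
plan(463,272,112,0)"
```

```text
ee_pos: [466.2, 271.0, 167.6]
ft_force: [-0.7, -0.6, 0.8]
t 20.1 ee [466.2 271.  167.6] w 70.3 F [-0.7 -0.6  0.8] g 0.0 q6 0.51
shift [ 0.005 -0.016  0.278] turn [-0.001  0.001 -0.002]
```

```bash
python3 -m jog '0.005 -0.012 0.05 0 0 0 -0.6;0.005 -0.012 0.15 0 0 0 -0.6;0.005 -0.012 0.24 0 0 0 -0.6;0.005 -0.012 0.275 0 0 0 -0.6;0.005 -0.012 0.275 0 0 0 -0.6;0.005 -0.012 0.275 0 0 0 -0.6'|sed -n '2p;4p'
python3 -m jog '0 0 0 0 0 0 -0.2;0 0 0 0 0 0 0;0 0 0 0 0 0 0.15;0 0 0 0 0 0 0.3;0 0 0 0 0 0 0.5;0 0 0 0 0 0 0.5;0 0 0 0 0 0 0.5;0 0 0 0 0 0 0.5'
```

```text
ee_pos: [463.8, 272.8, 113.0]
ft_force: [-0.7, 0.6, 0.5]
t: 21.45
ee_pos: [463.4, 272.8, 112.7]
orientation: [-2.222, -2.221, 0.0]
ft_force: [-1.0, -0.2, 2.3]
width: 33.2
grasp_force: 30.0
```

```bash
python3 -m jog '0 0 -0.03 0 0 0 0.5;0 0 -0.1 0 0 0 0.5;0 0 -0.2 0 0 0 0.5;0 0 -0.32 0 0 0 0.5;0 0 -0.45 0 0 0 0.5;0 0 -0.57 0 0 0 0.5;0 0 -0.66 0 0 0 0.5;0 0 -0.7 0 0 0 0.5'|tail -3; python3 -c "
from h import *
plan(661,-57,253,0)"
```

```text
ft_force: [0.8, 0.0, -3.8]
width: 33.6
grasp_force: 30.0
t 22.2 ee [464.3 273.2 255.3] w 33.6 F [ 0.8  0.  -3.8] g 30.0 q6 0.51
shift [-1.651  0.984  0.012] turn [ 0.006 -0.003 -0.001]
```

```bash
python3 -m jog '-0.03 0.02 0 0 0 0 0.5;-0.1 0.05 0 0 0 0 0.5;-0.2 0.1 0 0 0 0 0.5;-0.32 0.16 0 0 0 0 0.5;-0.44 0.23 0 0 0 0 0.5;-0.56 0.3 0 0 0 0 0.5;-0.68 0.37 0 0 0 0 0.5;-0.8 0.44 0 0 0 0 0.5'|sed -n '2p;6,7p'
python3 -m jog '-0.12 0.07 0 0 0 0 0.5;-0.24 0.15 0 0 0 0 0.5;-0.36 0.23 0 0 0 0 0.5;-0.48 0.31 0 0 0 0 0.5;-0.6 0.39 0 0 0 0 0.5;-0.7 0.46 0 0 0 0 0.5;-0.78 0.5 0 0 0 0 0.5;-0.82 0.53 0 0 0 0 0.5'|sed -n '2p;6,7p'
python3 -c "
from h import *
plan(661,-57,125,0)"
```

```text
ee_pos: [551.2, 110.3, 251.0]
grasp_force: 30.0
ee_pos: [656.9, -53.5, 251.1]
grasp_force: 30.0
t 23.9 ee [656.9 -53.5 251.1] w 33.4 F [-0.7 -0.4 -2.5] g 30.0 q6 -0.1
shift [-0.017  0.022  0.631] turn [-0.005  0.    -0.004]
```

```bash
python3 -m jog '-0.01 0.015 0.04 0 0 0 0.5;-0.016 0.02 0.12 0 0 0 0.5;-0.016 0.02 0.23 0 0 0 0.5;-0.016 0.02 0.34 0 0 0 0.5;-0.016 0.02 0.45 0 0 0 0.5;-0.016 0.02 0.54 0 0 0 0.5;-0.016 0.02 0.6 0 0 0 0.5;-0.016 0.02 0.62 0 0 0 0.5'|sed -n '2p;4p'; python3 -m jog '0 0 0 0 0 0 0.5;0 0 0 0 0 0 0.5'|sed -n '2p'; python3 -c "
from h import *
plan(660.5,-57,118.7,0)
im=get_image('scene');cv2.imwrite('pics/s8.png',cv2.resize(im[130:330,150:350,::-1],None,fx=3,fy=3,interpolation=2))"
```

```text
ee_pos: [659.7, -53.6, 126.3]
ft_force: [0.4, -0.3, -3.0]
ee_pos: [661.8, -54.3, 129.3]
t 24.9 ee [661.8 -54.3 129.3] w 33.2 F [-0.5  0.4 -2.8] g 30.0 q6 -0.1
shift [-0.014 -0.007  0.053] turn [ 0.002  0.    -0.   ]
```

View pics/s8.png

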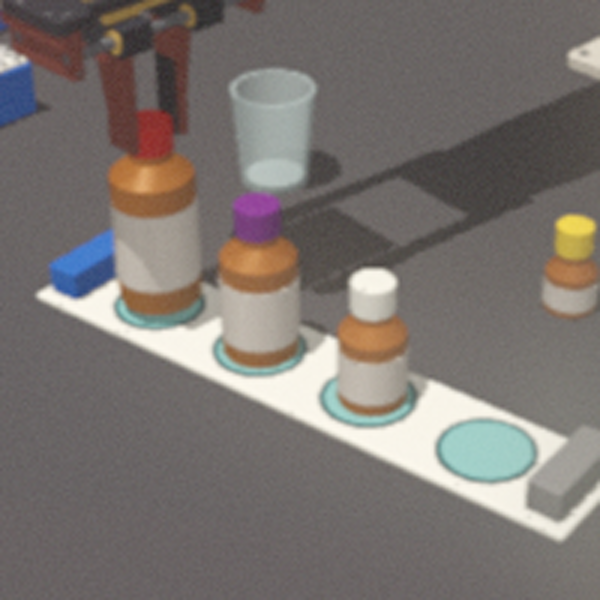

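Red is over mark d (crop 160,300), beside the blue block. The others stand fine. Lower it gently.

```bash
python3 -m jog '-0.003 -0.002 0.01 0 0 0 0.5;-0.005 -0.003 0.02 0 0 0 0.5;-0.005 -0.003 0.03 0 0 0 0.5;-0.005 -0.003 0.037 0 0 0 0.5;-0.005 -0.003 0.042 0 0 0 0.5;-0.005 -0.003 0.045 0 0 0 0.5;-0.005 -0.003 0.047 0 0 0 0.5;-0.005 -0.003 0.047 0 0 0 0.5'|sed -n '2p;4p'; python3 -m jog '0 0 0.003 0 0 0 0.5;0 0 0.003 0 0 0 0.5;0 0 0.006 0 0 0 0.5;0 0 0.006 0 0 0 0.5'|sed -n '2p;4p'
```

```text
ee_pos: [660.7, -55.4, 119.1]
ft_force: [-1.1, 0.5, -3.6]
ee_pos: [661.0, -55.5, 118.7]
ft_force: [-2.3, -0.1, 4.0]
```

```bash
python3 -m jog '0 0 0 0 0 0 0.22;0 0 0 0 0 0 0.1;0 0 0 0 0 0 -0.2;0 0 0 0 0 0 -0.6;0 0 0 0 0 0 -0.6;0 0 0 0 0 0 -0.6;0 0 0 0 0 0 -0.6'|tail -2;python3 -m jog '0 0 -0.1 0 0 0 -0.6;0 0 -0.3 0 0 0 -0.6;0 0 -0.5 0 0 0 -0.6;0 0 -0.5 0 0 0 -0.6;0 0 -0.5 0 0 0 -0.6'|tail -3;  python3 -c "
from h import *
plan(447,153.5,200,0)"
```

```text
width: 70.1
grasp_force: 0.0
ft_force: [-0.2, 0.3, -0.1]
width: 70.1
grasp_force: 0.0
t 27.3 ee [661.2 -55.5 219. ] w 70.1 F [-0.2  0.3 -0.1] g 0.0 q6 -0.1
shift [ 1.045 -1.072  0.092] turn [ 0.004  0.    -0.001]
```

```bash
python3 -m jog '0.15 -0.16 0 0 0 0 -0.6;0.32 -0.33 0 0 0 0 -0.6;0.5 -0.51 0 0 0 0 -0.6;0.65 -0.67 0 0 0 0 -0.6;0.8 -0.82 0 0 0 0 -0.6;0.95 -0.97 0.05 0 0 0 -0.6;1 -1 0.1 0 0 0 -0.6;1 -1 0.1 0 0 0 -0.6'|sed -n '2p';  python3 -c "
from h import *
plan(447,153.5,100,0)"
```

```text
ee_pos: [458.5, 145.1, 195.8]
t 28.1 ee [458.5 145.1 195.8] w 70.4 F [-0.   0.9  0.4] g 0.0 q6 0.28
shift [ 0.043 -0.055  0.479] turn [-0.008  0.002  0.004]
```

```bash
python3 -m jog '0.04 -0.05 0.1 0 0 0 -0.6;0.04 -0.05 0.25 0 0 0 -0.6;0.04 -0.05 0.4 0 0 0 -0.6;0.04 -0.05 0.48 0 0 0 -0.6;0.04 -0.05 0.48 0 0 0 -0.6;0.04 -0.05 0.48 0 0 0 -0.6'|sed -n '2p';  python3 -c "
from h import *
plan(447,153.5,40.5,0)"
```

```text
ee_pos: [451.6, 152.0, 101.8]
t 28.7 ee [451.6 152.  101.8] w 70.8 F [ 0.1 -0.   0.3] g 0.0 q6 0.3
shift [ 0.008 -0.023  0.306] turn [-0.001  0.001 -0.003]
```

```bash
python3 -m jog '0.007 -0.015 0.05 0 0 0 -0.6;0.007 -0.015 0.15 0 0 0 -0.6;0.007 -0.015 0.24 0 0 0 -0.6;0.007 -0.015 0.29 0 0 0 -0.6;0.007 -0.015 0.305 0 0 0 -0.6;0.007 -0.015 0.305 0 0 0 -0.6;0.007 -0.015 0.305 0 0 0 -0.6'|sed -n '2p;4p'
python3 -m jog '0 0 0 0 0 0 0;0 0 0 0 0 0 0.15;0 0 0 0 0 0 0.25;0 0 0 0 0 0 0.35;0 0 0 0 0 0 0.5;0 0 0 0 0 0 0.5;0 0 0 0 0 0 0.5;0 0 0 0 0 0 0.5'; python3 -c "
from h import *
plan(626,225.5,120,0)"
```

```text
ee_pos: [448.4, 154.2, 41.6]
ft_force: [-0.0, -0.0, -0.8]
t: 30.2
ee_pos: [447.8, 154.0, 40.9]
orientation: [-2.222, -2.221, 0.0]
ft_force: [-0.9, 0.7, 0.1]
width: 27.6
grasp_force: 29.6
t 30.2 ee [447.8 154.   40.9] w 27.6 F [-0.9  0.7  0.1] g 29.6 q6 0.31
shift [ 0.358  0.891 -0.395] turn [-0.     0.    -0.001]
```

```bash
python3 -m jog '0 0 -0.05 0 0 0 0.5;0 0 -0.15 0 0 0 0.5;0 0 -0.27 0 0 0 0.5;0 0 -0.36 0 0 0 0.5;0 0 -0.4 0 0 0 0.5'|tail -2
python3 -m jog '0.03 0.07 0 0 0 0 0.5;0.08 0.2 0 0 0 0 0.5;0.14 0.34 0 0 0 0 0.5;0.2 0.48 0 0 0 0 0.5;0.26 0.62 0 0 0 0 0.5;0.31 0.76 0 0 0 0 0.5;0.35 0.86 0 0 0 0 0.5;0.358 0.89 0 0 0 0 0.5'|sed -n '2p;6,7p'
python3 -c "
from h import *
plan(626,225.5,50,0)"
```

```text
width: 27.7
grasp_force: 29.6
ee_pos: [627.4, 226.2, 120.6]
grasp_force: 29.6
t 31.5 ee [627.4 226.2 120.6] w 27.6 F [-0.6 -0.5 -1. ] g 29.6 q6 0.33
shift [-0.004 -0.007  0.353] turn [ 0.001 -0.001 -0.001]
```

```bash
python3 -m jog '-0.004 -0.007 0.04 0 0 0 0.5;-0.004 -0.007 0.12 0 0 0 0.5;-0.004 -0.007 0.22 0 0 0 0.5;-0.004 -0.007 0.29 0 0 0 0.5;-0.004 -0.007 0.32 0 0 0 0.5;-0.004 -0.007 0.33 0 0 0 0.5;-0.004 -0.007 0.33 0 0 0 0.5;-0.004 -0.007 0.33 0 0 0 0.5'|sed -n '2p;4p'; python3 -c "
from h import *
plan(626,225.5,46.9,0)
im=get_image('scene');cv2.imwrite('pics/s9.png',cv2.resize(im[180:320,180:380,::-1],None,fx=4,fy=4,interpolation=2))"
```

```text
ee_pos: [624.9, 224.9, 55.7]
ft_force: [-0.1, -1.0, -1.1]
t 32.3 ee [624.9 224.9  55.7] w 27.5 F [-0.1 -1.  -1.1] g 29.6 q6 0.33
shift [0.003 0.005 0.044] turn [ 0.002 -0.001 -0.001]
```

View pics/s9.png

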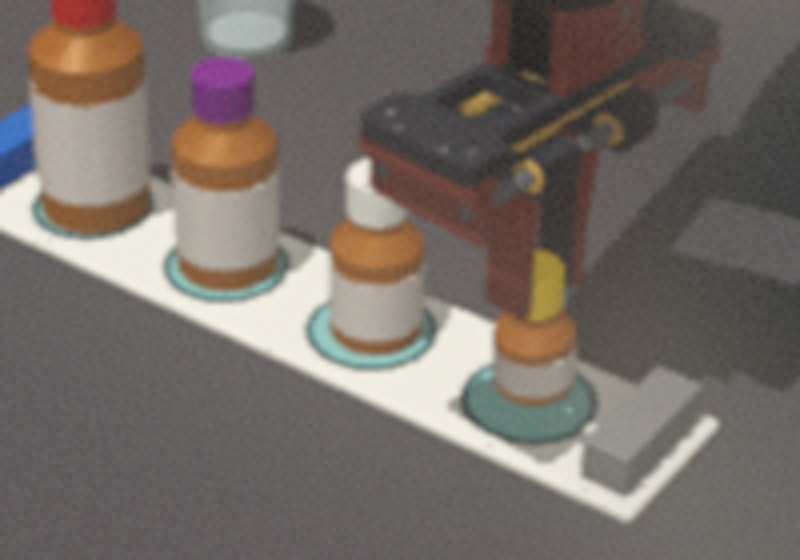

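Yellow is about 4–5 mm behind and right of the centre of mark a (base 535,395 against mark 529,401). I'll shift it +4 mm in x and +1 mm in y, then set it down.

```bash
python3 -m jog '0.003 0.01 0.005 0 0 0 0.5;0.005 0.02 0.015 0 0 0 0.5;0.005 0.02 0.025 0 0 0 0.5;0.005 0.02 0.031 0 0 0 0.5;0.005 0.02 0.036 0 0 0 0.5;0.005 0.02 0.039 0 0 0 0.5;0.005 0.02 0.039 0 0 0 0.5;0.005 0.02 0.039 0 0 0 0.5'|sed -n '2p;4p'; python3 -m jog '0 0 0.003 0 0 0 0.5;0 0 0.003 0 0 0 0.5;0 0 0.006 0 0 0 0.5;0 0 0.006 0 0 0 0.5'|sed -n '2p;4p'
```

```text
ee_pos: [628.5, 225.7, 47.2]
ft_force: [-0.3, 0.8, -0.9]
ee_pos: [628.7, 225.9, 46.8]
ft_force: [-1.9, -0.3, 6.0]
```

```bash
python3 -m jog '0 0 0 0 0 0 0.27;0 0 0 0 0 0 0.1;0 0 0 0 0 0 -0.2;0 0 0 0 0 0 -0.6;0 0 0 0 0 0 -0.6;0 0 0 0 0 0 -0.6;0 0 0 0 0 0 -0.6'|tail -2;python3 -m jog '0 0 -0.1 0 0 0 -0.6;0 0 -0.3 0 0 0 -0.6;0 0 -0.5 0 0 0 -0.6;0 0 -0.7 0 0 0 -0.6;0 0 -0.85 0 0 0 -0.6;0 0 -0.85 0 0 0 -0.6;0 0 -0.85 0 0 0 -0.6'|sed -n '2p;4p'
python3 -m jog '-0.2 -0.1 0 0 0 0 -0.6;-0.4 -0.3 0 0 0 0 -0.6;-0.6 -0.5 0 0 0 0 -0.6;-0.8 -0.7 0 0 0 0 -0.6;-1 -0.9 0 0 0 0 -0.6;-1 -1 0 0 0 0 -0.6;-1 -1 0 0 0 0 -0.6;-1 -1 0 0 0 0 -0.6'|sed -n '2p'
python3 -m jog '-0.2 0 0 0 0 0 -0.6;-0.4 0 0 0 0 0 -0.6;-0.6 0 0 0 0 0 -0.6;-0.8 0 0 0 0 0 -0.6;-1 0 0 0 0 0 -0.6;-1 0 0 0 0 0 -0.6;-1 0 0 0 0 0 -0.6;-1 0 0 0 0 0 -0.6'|sed -n '2p'
python3 - <<'E'
from h import *
im={n:get_image(n) for n in('top','scene')}
T={'red':(661,-57),'purple':(649.5,36.5),'white':(637.5,131.5),'yellow':(626,225.5)}
for k,t in T.items():
    for c in im:
        p=proj(c,[*t,6+B[k][0]-5])[0].round().astype(int)
        try: print(k,t,c,*capxy(c,im[c],k,p,6))
        except Exception as e: print(k,c,'fail',p,e)
a=cv2.resize(im['scene'][120:320,140:370,::-1],None,fx=2.2,fy=2.2,interpolation=2)
b=im['top'][60:300,150:440,::-1]
a=a[:440]; 
cv2.imwrite('pics/s10.png',np.hstack([a,cv2.copyMakeBorder(b,0,a.shape[0]-b.shape[0],0,0,0)]))
E
```

```text
width: 70.1
grasp_force: 0.0
ee_pos: [628.6, 225.8, 216.4]
ft_force: [0.4, 0.1, -0.6]
ee_pos: [427.4, 25.5, 215.1]
ee_pos: [428.6, -173.2, 215.4]
red (661, -57) top [664.8 -58.2] 224 266
red (661, -57) scene [659.5 -57. ] 202 254
purple (649.5, 36.5) top [653.7  35.4] 188 225
purple (649.5, 36.5) scene [647.2  35.8] 214 249
white (637.5, 131.5) top [609.3 108.4] 4733 191
white scene fail [273 225] min() iterable argument is empty
yellow (626, 225.5) top [627.2 224.9] 121 165
yellow (626, 225.5) scene [625.  226.3] 240 241
```

View pics/s10.png

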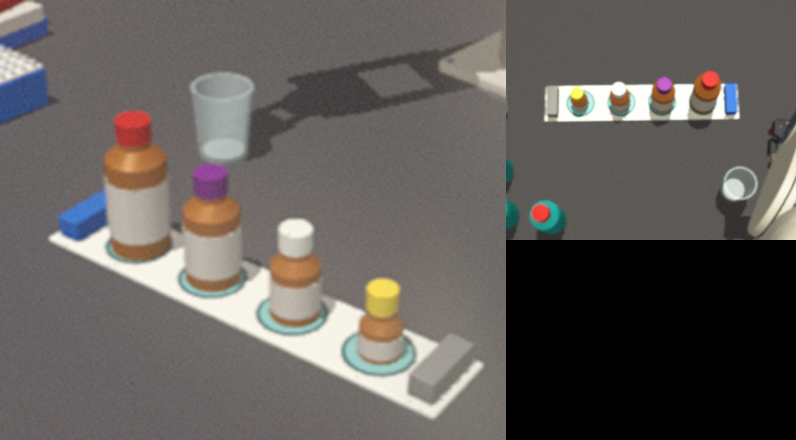

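All four bottles stand upright on their marks, tallest by the blue block, and the beaker is where it was. Fitted offsets are within a few mm. Handing in.

```bash
python3 -c "
from workcell import *
print(close_job())"
```

```text
the job is handed in; nothing more can be done
None
```

The job is handed in: all four bottles stand upright on their marks in height order, red next to the blue block, then purple, white and yellow by the grey block, each within about 4 mm of centre by my estimate (white, the furthest out, only by eye), and the beaker was not moved.

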